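Slide the cassette onto the freehub and hold it home

ROBOT

A 7-joint arm with a two-finger parallel gripper is mounted at the origin on the work surface. World frame = base frame: x ahead of the robot, y to its left, z up, the work surface at z = 0. Lengths are in mm, angles in rad, forces in N, time in s.
With the tool pointing down it reaches from about 400 to 875 mm from the base axis. Payload 4.4 kg.
Tool frame: the origin (TCP) lies at the very end of the fingers, on their centre line; the grasp point (between the pads) lies 19 mm behind it; z points along the fingers, y is the line along which they close (so a half turn about z gives the same grasp; the last joint's range is limited). The gripper opens to 85 mm and grips with 20 to 120 N. Pads are 22 mm wide; open, the fingers measure 114 mm over their backs; the gripper's body (76 mm by 85 mm) begins 54 mm behind the grasp point. The pads swing forward as they close: fully open they stand 13 mm farther back than shut.
Start: joints at [-1.416, 0.628, 0.038, 1.517, -0.027, 0.996, -0.02], TCP at [142.331, 634.239, 231.313] pointing down, gripper open.
Joint ranges: [-3.06, 3.06], [-0.37, 2.12], [-1.25, 1.32], [0.18, 2.47], [-1.1, 4.24], [0.23, 1.98], [-2.94, 2.94]. Speed limits (rad/s): [2.57, 2.57, 3.14, 3.14, 3.14, 3.14, 3.14].

INTERFACE

Orientations are given as [roll, pitch, yaw] about the fixed x, y, z axes, in that order (R = Rz(yaw) Ry(pitch) Rx(roll)).
In Python, from cell import read_state, get_image, camera_info, finish_job gives the robot as it stands.
- The arm moves only by the tool play_rows, never from a script. Its argument "deltas" is one flat list of numbers, 7 for each row, row after row: the shift along the tool's x, y, z in mm, then the turn, a rotation vector about the tool's x, y, z in rad, then the opening, from 0 (shut) to 1 (fully open). In form: [dx, dy, dz, ax, ay, az, grip, dx, dy, dz, ax, ay, az, grip, ...]. A call has 1 to 10 rows; each row is the pose to reach, as a shift and turn from the pose commanded when the call began, along the tool's axes at that moment; what a row does not reach only later rows make up. A row lasts 1/8 s, in which the tool goes at most 62.5 mm and 10.7 degrees, less where a joint would pass 70% of its speed; a pose out of reach is approached as far as the arm can. A call with a gripper value outside its range is refused whole. The fingers move at their own pace and stop on an object; the grip force is fixed at half the most. Time passes only in rows, so rows that repeat a pose let the fingers close. It gives the time, the measured TCP pose, the force, the opening and the grip force at its end, in the units of the state.
- read_state(): the state, without advancing time (a new reading comes with each control period).
- get_image(name): name is "scene" or "side" or "wrist"; returns the picture (400x640x3 uint8, red, green, blue); there is no depth.
- camera_info(name): a dict with "fx", "fy", "cx", "cy" (pixels), "T" (4x4, takes a point from camera to world coordinates). Camera axes: x right, y down, z forward; pixel columns grow to the right and rows downward; lengths in mm; the calibration is good to about 2 mm. The wrist camera is an equidistant fisheye: a pixel r from the principal point sees the ray r / f radians off the axis. A picture is of the moment at which its call begins: read the wrist's pose just before it. camera_info takes no time and is no camera call; for the wrist camera it gives the pose at the moment of the call.
- finish_job(): hands the job in; it is judged then, once.
The state is a dict: "clock": time; "qpos": joint angles; "qd": joint speeds; "tau": joint torques, N m; "eef_pos": TCP position; "tool_rot": TCP orientation; "force": force on the tool from outside, world axes, zero at the start; "torque": the same for the moment, N m; "width": finger opening in mm; "gripper_force": force on a finger pad.
Only numpy, scipy, OpenCV 4.12 (cv2) and the standard library are available. Lean on these libraries where they do the work, as an engineer would, in place of code of your own. Each camera call takes 0.05 s, during which the arm holds its last target. There are 200 camera calls.

TASK

Fit the sprocket cassette to the bicycle wheel lying on the bench: holding it small end up, turn it until its splines mesh with those of the freehub and slide it all the way down against the shoulder. Finish still gripping the cassette and pressing it down firmly, with several times its own weight, so that it stays home while I start the lockring; leave the lockring, its tool and the tin where they are.

Things in the scene. Friction and masses are not known exactly. Their poses are not given: they have to be found in the camera images.
- cassette: Bicycle cassette: stepped cone of 7 toothed steel sprockets, 118 mm wide at the foot, 50 mm at the top, 32 mm high, 0.28 kg, with a splined through-bore (grooves between 9 lugs). It stands on the bench on its largest sprocket. Origin: centre of its underside; z up the axis to the small end; x through the middle of a groove of the bore, so grooves lie at 0, 40, 80.. degrees from x.
- cassette_grip (a point): On the cassette's axis, 26 mm above its underside, mid-height of the second smallest sprocket, the place to grip: sprockets 2 mm thick, 66 mm over the teeth at 20 to 22 mm above the underside, 58 mm at 25 to 27 mm, 50 mm at 30 to 32 mm; fingers meet the teeth about 1 mm inside that. The gaps between are open to a 43 mm core. Axes as the cassette.
- cassette_bore (a point): On the cassette's axis, where its bore opens in the underside (same point and axes as cassette). Bore 37.2 mm wide; 9 equal lugs, 40 degrees apart, 3.4 mm wide, reach in to 31.2 mm diameter over the whole height.
- freehub: Splined steel freehub body upright in the wheel's middle. Origin: centre of the face of its shoulder (41 mm wide), where the cassette's underside must rest; z up; x through the middle of a rib. 9 equal ribs, 40 degrees apart, 5.2 mm wide, 35.2 mm over the ribs, core 29.2 mm. It turns with slight drag (0.02 Nm) through 20 degrees of ratchet play in all, then its pawls hold it.
- freehub_top (a point): On the axle line at the top of the ribs, 31 mm above the shoulder; axes as the freehub. The top 2.5 mm of the ribs is chamfered. Splines mesh when the x axes of cassette and freehub agree or differ by a multiple of 40 degrees, within about 4 degrees; any of the 9 positions is right. Unmeshed, the lugs sit on the ribs here. A 17 mm locknut and the axle end stand 10 mm higher and pass through the bore.
- wheel: 20 inch bicycle rear wheel with tyre, drive side up, lying level on three lumber offcuts; it does not move. Tyre 472 mm outer diameter, its top 100 mm above the bench; spokes slope up to the hub. Origin: on the bench under the axle; the freehub's shoulder is 111 mm and the axle end 152 mm above it.
- lockring: Flat steel ring, 37 mm diameter, 6.5 mm high, loose on the bench; origin at the centre of its underside. To be left alone.
- lockring_tool: Small steel lockring tool, hexagonal foot 28 mm across, 46 mm high, standing on the bench; origin at the centre of its underside. To be left alone.
- grease_tin: Grey tin, 70 mm diameter, 60 mm high; origin at the centre of its underside. To be left alone.

How it is judged (in metres and radians):
On the way:
1. the cassette, in the gripper's fingers, is meshed and part of the way down the splines (6 to 26 mm above the shoulder, centred within 4 mm) (z of cassette in the frame of freehub between 0.006 and 0.026 m and horizontal distance between cassette and freehub below 0.004 m and contact force between the fingers and cassette above 1 N).
At the end, for the whole second after the job is handed in: The cassette sits on the freehub's shoulder (underside within 2 mm of it, centred within 3 mm, level within 3 degrees), at rest, with the fingers still on it and pressing: the force between cassette and freehub stays above 7 N (its own weight is about 3 N) (z of cassette in the frame of freehub between -0.003 and 0.002 m and horizontal distance between cassette and freehub below 0.003 m and angle between cassette's own z axis and vertical below 0.05 rad and contact force between cassette and freehub above 7 N and contact force between the fingers and cassette above 3 N and linear speed of cassette below 0.02 m/s); the arm keeps its last pose, push and grip.
It fails at once if the lockring, the lockring tool or the tin is moved by more than 20 mm (distance of any of lockring, lockring_tool, grease_tin from where it was at the start of the episode above 0.02 m).
It also fails if it takes over 48 s, if anything falls off the work surface, if the arm or the gripper's body presses on something with over 40 N, if the wrist force passes 120 N, or if a joint passes its speed limit or range.

## Working session

There is one attempt and no reset: what is moved stays moved. The work goes in short steps, Python scripts to look and compute and a tool call to move; the robot and the scene stay as the last step left them, time stands still between calls to the robot, and variables do not carry over. Pictures are saved under pics/ and viewed, at most 10 in all, crops included, and the job is handed in when it is done.

Besides the shell and the picture viewer there is one more tool, called as name(argument=value, ...), one argument or row to a line, values as JSON. play_rows: Moves the arm, as the interface text tells. Its arguments: {"type":"object","properties":{"deltas":{"type":"array"}},"required":["deltas"]}

```bash
mkdir -p pics; ls; python3 - <<'E'
from cell import *
import cv2,numpy as np
s=read_state();print(s)
np.set_printoptions(precision=4,suppress=True)
for n in("scene","side","wrist"):
    i=camera_info(n);print(n,i)
    cv2.imwrite(f"pics/{n}0.png",get_image(n)[:,:,::-1])
a=[cv2.imread(f"pics/{n}0.png") for n in("scene","side")]
E
```

```text
pics
{'clock': 0.0, 'qpos': array([-1.41578232,  0.62936238,  0.03841307,  1.51839396, -0.02699994,
        0.9962823 , -0.02001246]), 'qd': array([ 0.0013807 , -0.00296585, -0.00015706, -0.0004244 , -0.00074433,
       -0.00030564,  0.00030384]), 'tau': array([-8.91570210e-06, -5.63396502e+01,  1.22627556e+00, -1.93442774e+01,
        1.10446976e-02,  1.05427866e-02, -5.62627331e-07]), 'eef_pos': array([142.18213859, 633.606659  , 230.36972531]), 'tool_rot': array([-3.13966378e+00,  9.91499811e-06,  2.92078901e+00]), 'force': array([-0.57184312,  0.63251804, -0.56892394]), 'torque': array([ 0.01472543, -0.02056878, -0.00646889]), 'gripper_force': 0.0, 'width': 85.29367591050007}
scene {'fx': 519.3681293040897, 'fy': 519.3681293040897, 'cx': 326.15060573164124, 'cy': 192.53762715963808, 'T': array([[   0.7947,    0.508 ,   -0.3323, 1070.9239],
       [   0.607 ,   -0.6665,    0.4328, -567.5365],
       [  -0.0016,   -0.5457,   -0.838 , 1362.702 ],
       [   0.    ,    0.    ,    0.    ,    1.    ]])}
side {'fx': 363.64229240401943, 'fy': 363.64229240401943, 'cx': 318.7342377992506, 'cy': 201.2889699823719, 'T': array([[ -0.9889,  -0.0519,   0.1392, 432.442 ],
       [ -0.1467,   0.4877,  -0.8606, 880.2459],
       [ -0.0232,  -0.8715,  -0.4899, 547.8213],
       [  0.    ,   0.    ,   0.    ,   1.    ]])}
wrist {'fx': 309.70691628693146, 'fy': 309.70691628693146, 'cx': 319.60982695193616, 'cy': 206.29472911448528, 'T': array([[  0.2178,   0.928 ,   0.3022,  65.3814],
       [  0.976 ,  -0.2066,  -0.0687, 651.0241],
       [ -0.0014,   0.3099,  -0.9508, 373.4982],
       [  0.    ,   0.    ,   0.    ,   1.    ]])}
```

View pics/scene0.png

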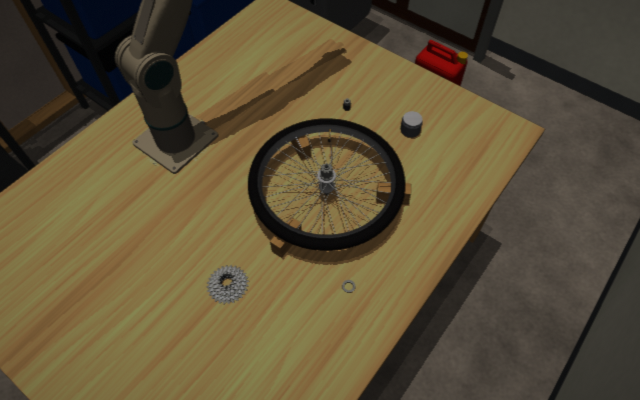

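View pics/wrist0.png

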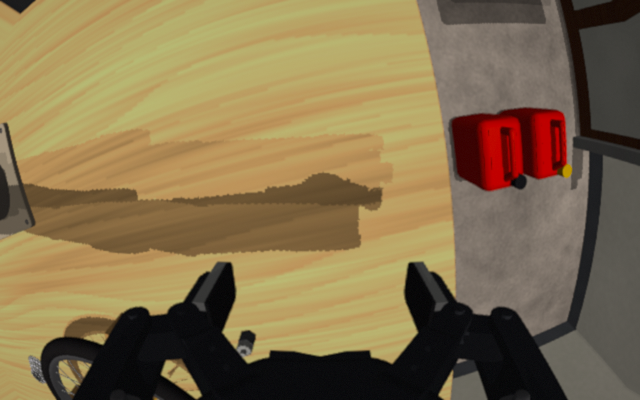

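The scene view shows the cassette at about (228,284), the freehub top at about (327,168), the tool at (347,104), the tin at (412,124) and the lockring at (349,287). The wrist view shows only bench, with the wheel at its lower left.

```bash
cat > h.py <<'E'
from cell import *
import cv2,numpy as np
from scipy.spatial.transform import Rotation as Ro
np.set_printoptions(precision=4,suppress=True)
def ray(i,u,v,fish=False):
    d=np.array([(u-i['cx'])/i['fx'],(v-i['cy'])/i['fy'],1.])
    if fish:
        r=np.hypot(d[0],d[1]); d=np.r_[np.sin(r)*d[:2]/max(r,1e-9),np.cos(r)]
    return i['T'][:3,3],i['T'][:3,:3]@d
def onz(i,u,v,z,fish=False):
    o,d=ray(i,u,v,fish); return o+d*(z-o[2])/d[2]
def proj(i,P,fish=False):
    P=np.atleast_2d(P).astype(float); p=(P-i['T'][:3,3])@i['T'][:3,:3]
    if fish:
        r=np.hypot(p[:,0],p[:,1]); th=np.arctan2(r,p[:,2]); q=p[:,:2]/r[:,None]*th[:,None]
    else: q=p[:,:2]/p[:,2:]
    return q*[i['fx'],i['fy']]+[i['cx'],i['cy']]
def topview(n,fname,c,z,half,px,fish):
    """rectified top view of plane z round c; px per mm"""
    i=camera_info(n); im=get_image(n)[:,:,::-1]
    N=int(2*half*px); g=(np.arange(N)+.5)/px-half
    X,Y=np.meshgrid(c[0]+g,c[1]-g)
    q=proj(i,np.c_[X.ravel(),Y.ravel(),np.full(X.size,z)],fish).astype(np.float32).reshape(N,N,2)
    o=cv2.remap(im,q[...,0],q[...,1],cv2.INTER_CUBIC); cv2.imwrite(fname,o); return i,im,o
E
python3 - <<'E'
from h import *
i=camera_info("scene")
for n,u,v,z in [("cas",228,283,32),("axle",327,167,152),("tool",347,104,20),("tin",412,118,60),("ring",349,287,3)]:
    print(n,onz(i,u,v,z))
E
```

```text
cas [ 508.8037 -279.3196   32.    ]
axle [539.6088 128.8614 152.    ]
tool [373.487  461.1636  20.    ]
tin [601.5031 510.3602  60.    ]
ring [773.6129 -76.7797   3.    ]
```

View pics/side0.png

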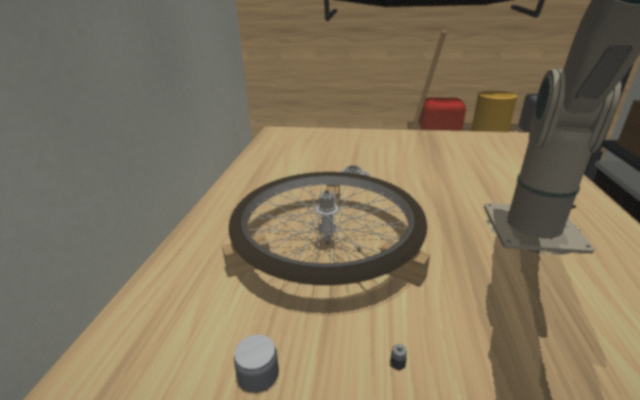

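The side view shows the wheel with the hub standing upright at about (327,200), and the tin and tool in the foreground. I'm moving above the freehub first.

play_rows(
  deltas=[-499, -406, 30, 0, 0, 1.2, 1, -499, -406, 30, 0, 0, 1.2, 1, -499, -406, 30, 0, 0, 1.2, 1, -499, -406, 30, 0, 0, 1.2, 1, -499, -406, 30, 0, 0, 1.2, 1, -499, -406, 30, 0, 0, 1.2, 1, -499, -406, 30, 0, 0, 1.2, 1, -499, -406, 30, 0, 0, 1.2, 1, -499, -406, 30, 0, 0, 1.2, 1, -499, -406, 30, 0, 0, 1.2, 1],
)

```text
clock: 1.4
eef_pos: [529.5, 142.3, 202.0]
tool_rot: [-3.142, -0.0, 1.721]
force: [0.6, 0.8, 0.3]
width: 85.2
gripper_force: 0.0
```

play_rows(
  deltas=[0, 0, 0, 0, 0, 0, 1, 0, 0, 0, 0, 0, 0, 1, 0, 0, 0, 0, 0, 0, 1],
)

```text
clock: 1.78
eef_pos: [527.6, 145.5, 202.0]
tool_rot: [-3.141, -0.001, 1.724]
force: [-1.2, 0.2, 0.6]
width: 85.2
gripper_force: 0.0
```

```bash
python3 - <<'E'
from h import *
s=read_state();print(s['eef_pos'],s['tool_rot'],s['qpos'])
i,im,o=topview("wrist","pics/hubtop.png",(535,131),142,45,5,True)
cv2.imwrite("pics/hubraw.png",im)
print(i['T'])
t=cv2.resize(im[100:330,200:440],None,fx=1.9,fy=1.9,interpolation=cv2.INTER_CUBIC)
h=np.zeros((450,456+450,3),np.uint8);h[:437,:456]=t;h[:,456:]=o
cv2.imwrite("pics/hubv.png",cv2.resize(h,(800,397)))
E
```

```text
[527.583  145.4586 202.0136] [-3.1407 -0.0009  1.7236] [-0.5544  0.5408  0.3538  1.8455 -0.2527  0.8     0.0832]
[[  0.9882   0.1462   0.0465 516.3472]
 [  0.1534  -0.9398  -0.3053 223.6755]
 [ -0.001    0.3088  -0.9511 345.094 ]
 [  0.       0.       0.       1.    ]]
```

View pics/hubv.png

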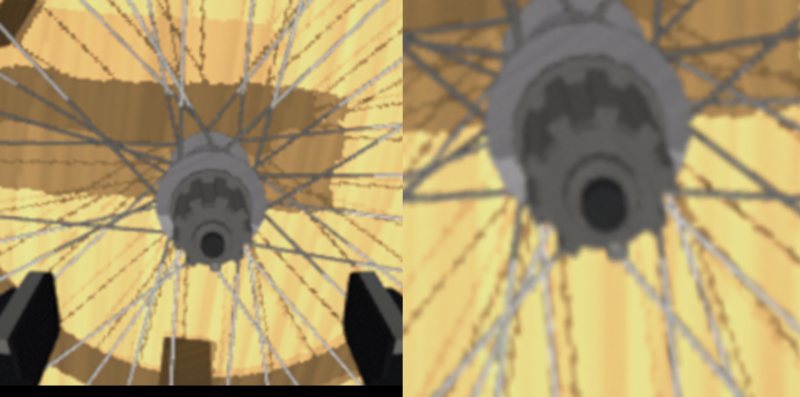

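```bash
python3 - <<'E'
from h import *
i=camera_info("wrist");s=read_state()
p=onz(i,326.3,246,152,True);print(p)
R=Ro.from_euler('xyz',s['tool_rot']).as_matrix()
c=i['T'][:3,3]
d=np.array([p[0],p[1],c[2]-35])-c
print(R.T@d, R.T@(c-s['eef_pos']))
E
```

```text
[534.8477 133.9875 152.    ]
[-91.5101   4.61    34.9252] [  79.1143    0.6873 -143.0132]
```

The view shows the axle end at raw pixel (326,246) and the ribs in low contrast. I'll bring the camera overhead and closer.

play_rows(
  deltas=[-40, 2, 0, 0, 0, 0, 1, -91, 5, 35, 0, 0, 0, 1, -91, 5, 35, 0, 0, 0, 1, -91, 5, 35, 0, 0, 0, 1, -91, 5, 35, 0, 0, 0, 1],
)

```text
clock: 2.45
eef_pos: [547.2, 56.7, 167.7]
tool_rot: [3.141, -0.001, 1.724]
force: [-0.0, 0.9, 0.2]
width: 85.1
gripper_force: 0.0
```

```bash
python3 - <<'E'
from h import *
s=read_state();print(s['eef_pos'],s['tool_rot'],s['qd'])
i,im,o=topview("wrist","pics/hubtop2.png",(535,134),142,30,10,True)
np.save("hub_T.npy",i['T']);cv2.imwrite("pics/hubraw2.png",im)
g=cv2.cvtColor(o,cv2.COLOR_BGR2GRAY);g=cv2.convertScaleAbs(g,alpha=2.2)
cv2.imwrite("pics/hubv2.png",g)
print(proj(i,[535,134,152],True))
E
```

```text
[547.1935  56.7042 167.6559] [ 3.1407 -0.001   1.724 ] [-0.0012 -0.0037  0.0034  0.0002  0.001  -0.0021  0.0009]
[[317.7548 110.5555]]
```

View pics/hubv2.png

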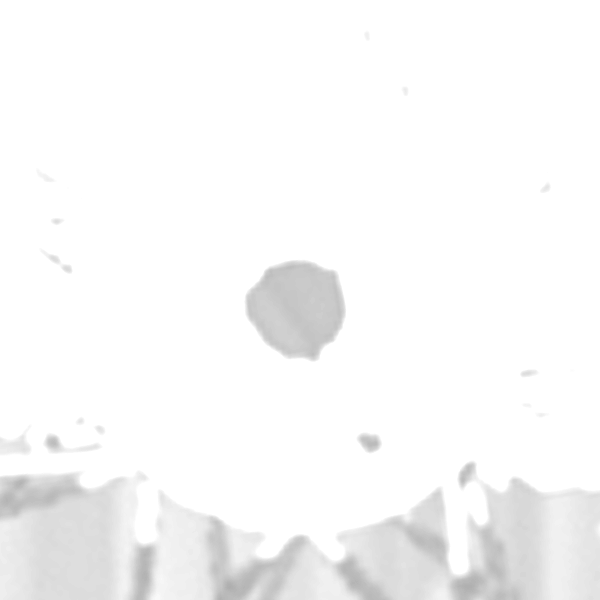

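With my contrast gain the picture is washed out; only the axle bore shows, at (296,310). I'll redo it with local contrast instead.

```bash
python3 - <<'E'
from h import *
o=cv2.imread("pics/hubtop2.png");g=cv2.cvtColor(o,cv2.COLOR_BGR2GRAY)
c=g[100:500,100:500];print(np.percentile(c,[1,10,50,90,99]))
c=cv2.createCLAHE(4,(4,4)).apply(c)
cv2.imwrite("pics/hubv3.png",c)
E
```

```text
[ 90. 144. 202. 226. 227.]
```

View pics/hubv3.png

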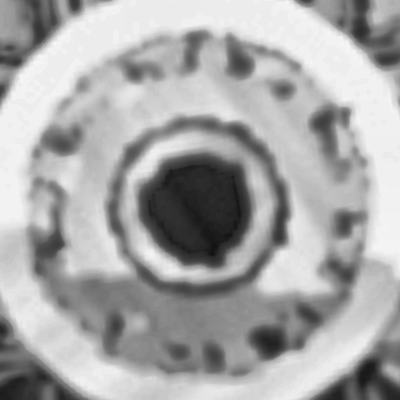

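```bash
cat > fold.py <<'E'
from h import *
def bright(i,im,z,c0,half=2,thr=None,rmax=8):
    pass
def fold(im,i,cx,cy,z,r0,r1,inv=1):
    """mean brightness over the 9 periods, 80 bins of .5 deg; world azimuth"""
    th=np.deg2rad(np.arange(0,360,.5));r=np.arange(r0,r1,.2)
    T,Rr=np.meshgrid(th,r)
    q=proj(i,np.c_[(cx+Rr*np.cos(T)).ravel(),(cy+Rr*np.sin(T)).ravel(),np.full(T.size,z)],True).astype(np.float32).reshape(*T.shape,2)
    v=cv2.remap(im.astype(np.float32),q[...,0],q[...,1],cv2.INTER_LINEAR)
    p=v.mean(0);p=p-cv2.GaussianBlur(np.tile(p,3)[None],(0,0),40)[0][720:1440]
    return p,p.reshape(9,80).mean(0)
E
python3 - <<'E'
from fold import *
i=camera_info("wrist");i['T']=np.load("hub_T.npy")
im=cv2.cvtColor(cv2.imread("pics/hubraw2.png"),cv2.COLOR_BGR2GRAY)
def rect(z,c=(535,134),half=30,px=10):
    N=int(2*half*px);g=(np.arange(N)+.5)/px-half
    X,Y=np.meshgrid(c[0]+g,c[1]-g)
    q=proj(i,np.c_[X.ravel(),Y.ravel(),np.full(X.size,z)],True).astype(np.float32).reshape(N,N,2)
    return cv2.remap(im,q[...,0],q[...,1],cv2.INTER_CUBIC)
m=(rect(152)[200:400,200:400]<130).astype(np.uint8)
n,l,st,ce=cv2.connectedComponentsWithStats(m);k=1+st[1:,4].argmax()
print("hole",535+(ce[k][0]+200.5)/10-30,134-((ce[k][1]+200.5)/10-30),st[k])
best=[]
for z in(142,139.5):
  for cx in np.arange(531,539.1,.5):
    for cy in np.arange(130,138.1,.5):
        p,f=fold(im,i,cx,cy,z,15,17.2)
        best.append((f.std()/p.std(),f.std(),cx,cy,z))
best.sort(reverse=True)
for b in best[:8]:print(np.array(b))
for b in best[:2]:
    p,f=fold(im,i,*b[2:],15,17.2)
    print(b[2:],"fold per 2deg",f.reshape(20,4).mean(1).round(1))
E
```

```text
hole 534.7745359160614 133.22912294861447 [  46   60   99  100 7434]
[  0.706    9.0414 535.     133.     139.5   ]
[  0.6872   9.0109 535.     133.5    139.5   ]
[  0.6811   7.8223 535.     133.     142.    ]
[  0.6735   7.9333 535.5    133.     139.5   ]
[  0.6622   8.169  535.5    133.5    139.5   ]
[  0.6585   7.0185 535.5    133.     142.    ]
[  0.6559   7.771  535.     133.5    142.    ]
[  0.6474   7.1691 535.5    133.5    142.    ]
(np.float64(535.0), np.float64(133.0), 139.5) fold per 2deg [  5.    8.2   9.    9.3   8.2   4.6  -0.1  -3.9  -3.6  -0.7   2.9   6.3
   7.7   6.1   3.   -2.7 -11.9 -21.6 -19.9  -5.8]
(np.float64(535.0), np.float64(133.5), 139.5) fold per 2deg [  5.    8.5   9.9  10.1   8.6   3.4  -4.1  -7.2  -4.2  -0.    3.1   6.
   7.6   7.1   3.9  -2.1 -11.8 -20.7 -18.2  -5. ]
```

```bash
python3 - <<'E'
from fold import *
i=camera_info("wrist")
# first view: pose saved in earlier printout
i['T']=np.array([[.9882,.1462,.0465,516.3472],[.1534,-.9398,-.3053,223.6755],[-.001,.3088,-.9511,345.094],[0,0,0,1]])
im=cv2.cvtColor(cv2.imread("pics/hubraw.png"),cv2.COLOR_BGR2GRAY)
for z in(139.5,142):
  for cy in(133.1,133.9):
    p,f=fold(im,i,534.9,cy,z,15.5,17.2)
    a=p.reshape(-1,8).mean(1) # 4 deg
    print(z,cy,"az160-360 (10 per period)\n",a[40:].reshape(-1,10).round(0),"\nnorth 40-160\n",a[10:40].reshape(-1,10).round(0))
N=500;px=12;g=(np.arange(N)+.5)/px-N/px/2
X,Y=np.meshgrid(534.9+g,133.5-g)
q=proj(i,np.c_[X.ravel(),Y.ravel(),np.full(X.size,141)],True).astype(np.float32).reshape(N,N,2)
o=cv2.remap(im,q[...,0],q[...,1],cv2.INTER_CUBIC);o=cv2.cvtColor(cv2.convertScaleAbs(o,alpha=1.8),cv2.COLOR_GRAY2BGR)
for k in range(9):
    t=np.deg2rad(5.5+40*k);d=np.array([np.cos(t),-np.sin(t)])
    cv2.line(o,tuple(map(int,250+d*18.5*px)),tuple(map(int,250+d*20*px)),(0,0,255),2)
cv2.imwrite("pics/hubv4.png",o)
E
```

```text
139.5 133.1 az160-360 (10 per period)
 [[  7.   7.   7.   3.  -4.  -8. -10. -16. -22. -15.]
 [-13. -15. -15.   9.  43.  49.  56.  43. -13. -53.]
 [-55. -51. -36.  14.  49.  48.  44.  41.  20. -34.]
 [-44. -44. -42.  -1.  40.  46.  53.  57.  34. -22.]
 [-48. -43. -39. -28.   4.  32.  46.  38.   5. -13.]] 
north 40-160
 [[ 11.  11.  11.   1. -11. -14. -13. -12.  -5.   9.]
 [ 13.  13.  13.   2.  -9.  -9. -10. -10.  -6.   7.]
 [ 12.  13.  13.   1. -12. -14. -12. -11.  -7.   1.]]
139.5 133.9 az160-360 (10 per period)
 [[  4.   7.   8.   8.   4.  -4.  -7. -11. -18. -19.]
 [-13. -13. -14. -11.  24.  47.  58.  49.  -1. -44.]
 [-45. -42. -37.  -1.  39.  40.  36.  33.  10. -31.]
 [-29. -30. -33.   5.  37.  43.  53.  47.   8. -35.]
 [-40. -37. -35. -17.  19.  42.  48.  17.  -9. -11.]] 
north 40-160
 [[  8.   9.   7.  -5. -11. -11. -11. -10.  -3.   9.]
 [ 11.  11.  10.   1.  -8.  -7.  -8.  -9.  -8.   3.]
 [ 10.  11.  12.   7.  -7. -13. -11. -10. -10.  -4.]]
142 133.1 az160-360 (10 per period)
 [[  8.   5.  -0.  -8. -11. -12. -18. -24. -15. -11.]
 [-15. -11.  12.  41.  42.  41.  43.  19. -34. -61.]
 [-51. -30.  -1.  34.  40.  37.  33.  29.  14. -20.]
 [-37. -43. -37.   3.  30.  33.  41.  46.  40.  -2.]
 [-47. -37. -28. -23.  -1.  26.  32.  36.  20.  -5.]] 
north 40-160
 [[  7.  11.  11.  10.  -3. -13. -14. -12.  -9.   4.]
 [ 12.  12.  12.   5.  -6.  -8.  -9.  -9.  -4.   8.]
 [ 13.  13.   8.  -6. -13. -13. -12. -10.  -2.   6.]]
142 133.9 az160-360 (10 per period)
 [[  7.   7.   6.   0.  -7.  -9. -12. -19. -21. -13.]
 [-15. -16. -11.  25.  45.  49.  54.  32. -24. -58.]
 [-56. -48. -22.  30.  49.  46.  43.  39.  12. -35.]
 [-47. -49. -39.  11.  40.  43.  50.  53.  33. -25.]
 [-49. -39. -36. -20.  12.  33.  39.  32.   4. -15.]] 
north 40-160
 [[  9.   9.  10.   5.  -9. -13. -14. -12.  -8.   6.]
 [ 13.  13.  13.   5.  -8.  -9. -10. -10.  -7.   6.]
 [ 12.  14.  12.   1. -12. -14. -12. -11.  -6.   3.]]
```

View pics/hubv4.png

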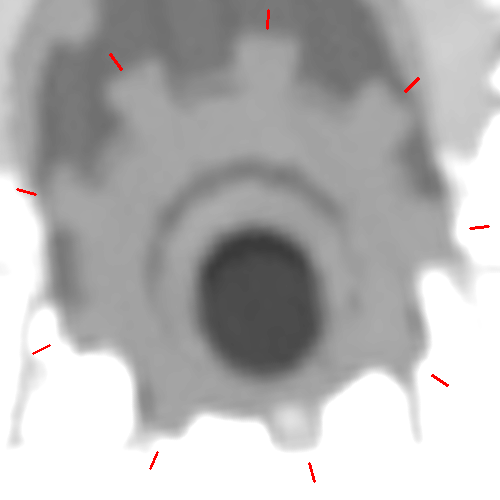

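Clear now: the ribs are at about 5 deg (mod 40) in world azimuth, matching the red marks, and the hub centre is about (534.9,133.1). Next I look at the cassette from the same relative position.

play_rows(
  deltas=[-406, -89, 0, 0, 0, 0, 1, -406, -89, 0, 0, 0, 0, 1, -406, -89, 0, 0, 0, 0, 1, -406, -89, 0, 0, 0, 0, 1, -406, -89, 0, 0, 0, 0, 1, -406, -89, 60, 0, 0, 0, 1, -406, -89, 111, 0, 0, 0, 1, -406, -89, 111, 0, 0, 0, 1, -406, -89, 111, 0, 0, 0, 1, -406, -89, 111, 0, 0, 0, 1],
)

```text
clock: 3.75
eef_pos: [521.3, -358.9, 57.4]
tool_rot: [3.14, 0.0, 1.723]
force: [1.2, -1.0, 0.9]
width: 85.4
gripper_force: 0.0
```

```bash
python3 - <<'E'
from h import *
s=read_state();print(s['clock'],s['eef_pos'],s['tool_rot'],s['qpos'])
i,im,o=topview("wrist","pics/cas.png",(509,-280),32,65,4,True)
np.save("cas_T.npy",i['T']);cv2.imwrite("pics/casraw.png",im);print(i['T'])
E
```

```text
3.75 [ 521.3186 -358.9348   57.4498] [3.1398 0.0002 1.7228] [ 0.4248  0.834   0.2258  1.7027 -0.2849  0.6357  0.9612]
[[   0.9883    0.1447    0.0489  509.7483]
 [   0.1527   -0.9397   -0.306  -280.6334]
 [   0.0017    0.3099   -0.9508  200.43  ]
 [   0.        0.        0.        1.    ]]
```

View pics/cas.png

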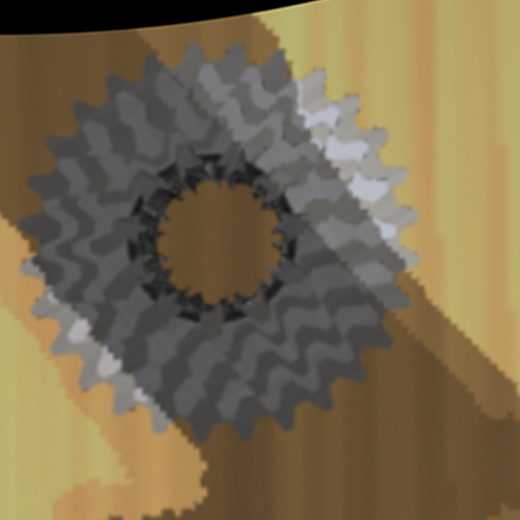

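```bash
python3 - <<'E'
from fold import *
i=camera_info("wrist");i['T']=np.load("cas_T.npy")
im=cv2.imread("pics/casraw.png");gr=cv2.cvtColor(im,cv2.COLOR_BGR2GRAY)
def rect(z,c,half,px):
    N=int(2*half*px);g=(np.arange(N)+.5)/px-half
    X,Y=np.meshgrid(c[0]+g,c[1]-g)
    q=proj(i,np.c_[X.ravel(),Y.ravel(),np.full(X.size,z)],True).astype(np.float32).reshape(N,N,2)
    return cv2.remap(im,q[...,0],q[...,1],cv2.INTER_CUBIC)
best=[]
for cx in np.arange(494,504.1,.5):
  for cy in np.arange(-280,-269.9,.5):
    p,f=fold(gr,i,cx,cy,32,16,18.4);best.append((f.std()/p.std(),f.std(),cx,cy))
best.sort(reverse=True)
for b in best[:6]:print(np.array(b))
c=best[0][2:]
p,f=fold(gr,i,*c,32,16,18.4);print(f.reshape(20,4).mean(1).round(1))
o=rect(32,c,25,12)
# floor-through-hole (brown: R>>B) centroid, bottom edge of bore z=0
m=((o[...,2].astype(int)-o[...,0])>30).astype(np.uint8)
n,l,st,ce=cv2.connectedComponentsWithStats(m);k=l[300,300];print("hole",st[k],(ce[k]-300)/12)
o=cv2.convertScaleAbs(o,alpha=2)
for a in range(0,360,10):
    t=np.deg2rad(a);d=np.array([np.cos(t),-np.sin(t)])
    cv2.line(o,tuple(map(int,300+d*22*12)),tuple(map(int,300+d*(24 if a%40 else 25)*12)),(0,0,255),2 if a%40 else 5)
cv2.imwrite("pics/casv.png",o)
E
```

```text
[   0.6992    6.4917  499.     -278.    ]
[   0.6867    6.7277  499.     -277.5   ]
[   0.6859    6.7406  498.5    -278.    ]
[   0.6741    6.4311  499.5    -277.5   ]
[   0.6725    5.979   499.5    -278.    ]
[   0.6706    5.832   499.     -278.5   ]
[-6.5 -7.4 -8.  -8.6 -8.3 -5.8 -1.3  2.3  4.1  5.9  8.5 10.7 10.   7.3
  5.7  3.7 -0.1 -2.8 -4.1 -5.2]
hole [   109     84    379    375 101560] [-0.2956 -2.5195]
```

View pics/casv.png

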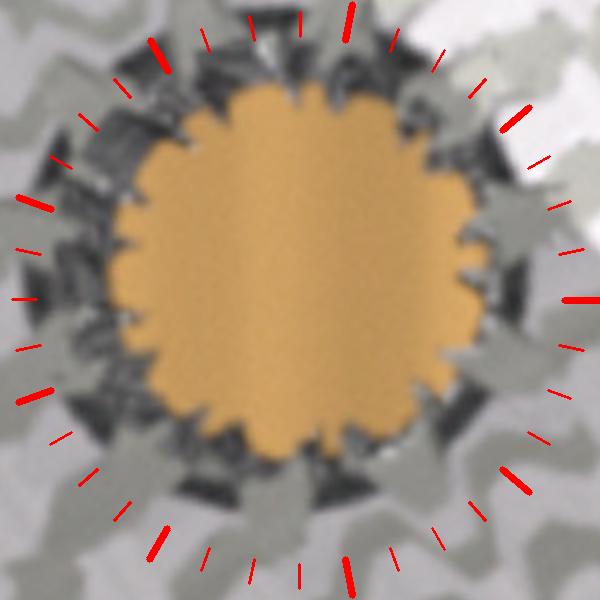

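The grey lugs point inward, about one per 40 deg, and my centre estimate was off. The bore rim centre (272,258) at the top and the floor hole both give about (496.7,-274.5). I'll re-fold with that centre.

```bash
python3 - <<'E'
from fold import *
i=camera_info("wrist");i['T']=np.load("cas_T.npy")
im=cv2.imread("pics/casraw.png");gr=cv2.cvtColor(im,cv2.COLOR_BGR2GRAY)
br=im[...,2].astype(np.float32)-im[...,0]
ph=lambda f:np.rad2deg(np.angle((f*np.exp(1j*2*np.pi*np.arange(80)/80)).sum()))/9
for nm,src,z,r0,r1 in(("top",gr,32,19,20.6),("bottom",br,0,15.8,17.6),("top2",gr,32,17.5,18.6)):
  best=[]
  for cx in np.arange(494,500,.5):
    for cy in np.arange(-278,-271,.5):
      p,f=fold(src,i,cx,cy,z,r0,r1);best.append((f.std()/p.std(),cx,cy,ph(f)%40))
  best.sort(reverse=True);print(nm,[np.array(b) for b in best[:4]])
  p,f=fold(src,i,496.7,-274.5,z,r0,r1);print(ph(f)%40,f.reshape(20,4).mean(1).round(1))
E
```

```text
top [array([   0.3257,  496.    , -272.5   ,    3.8465]), array([   0.3226,  495.5   , -272.5   ,    2.3491]), array([   0.3161,  495.    , -273.    ,   39.5863]), array([   0.3152,  495.5   , -273.    ,    0.7026])]
32.46509016633536 [ 0.8  0.  -1.1 -2.5 -2.   0.8  1.2  0.4 -0.3 -1.1 -1.3 -0.2 -0.2 -0.7
  0.7  1.8  2.2  1.2  0.2  0.3]
bottom [array([   0.9391,  496.5   , -274.5   ,   23.01  ]), array([   0.8829,  496.5   , -274.    ,   22.6034]), array([   0.8533,  496.    , -274.5   ,   23.1615]), array([   0.8281,  497.    , -274.5   ,   23.0309])]
23.003438707578134 [  0.4   5.7   5.1  -1.4 -12.  -17.3 -10.1   1.1   7.8  10.2  10.6  10.5
  10.4  10.3   9.5   6.   -2.7 -14.9 -18.7 -10.4]
top2 [array([   0.698,  497.   , -274.5  ,    3.517]), array([   0.6479,  497.    , -275.    ,    3.5064]), array([   0.6312,  497.5   , -274.5   ,    4.6739]), array([   0.5688,  498.5   , -277.5   ,   23.6373])]
4.075997753294369 [-2.4 -2.9 -4.8 -3.6  3.3 10.5 10.4  3.7 -3.6 -6.5 -5.3 -4.  -4.5 -5.2
 -4.7 -1.5  5.   9.5  6.7 -0.2]
```

```bash
python3 - <<'E'
from fold import *
i=camera_info("wrist");i['T']=np.load("cas_T.npy")
im=cv2.imread("pics/casraw.png")
br=im[...,2].astype(np.float32)-im[...,0]
for nm,src in(("R-B",br),("G",im[...,1].astype(np.float32))):
 for z in(0,):
  print(nm,"rows r=14.., cols 0..38 by 4deg, mean of 9")
  for r in np.arange(14,20,.6):
    T=np.deg2rad(np.arange(0,360,1.))
    q=proj(i,np.c_[496.6+r*np.cos(T),-274.5+r*np.sin(T),np.full(360,z)],True).astype(np.float32)[None]
    v=cv2.remap(src,q[...,0],q[...,1],cv2.INTER_LINEAR)[0].reshape(9,20,2).mean((0,2))
    print(round(r,1),v.round(0).astype(int))
# one period detail on the side where walls below are seen obliquely
E
```

```text
R-B rows r=14.., cols 0..38 by 4deg, mean of 9
14.0 [52 52 52 52 52 52 52 52 52 52 52 52 52 52 52 52 52 52 52 52]
14.6 [52 52 52 52 52 52 52 53 52 53 53 53 53 52 52 52 52 52 52 52]
15.2 [51 52 52 52 50 50 51 52 53 53 53 53 53 53 52 52 52 50 49 50]
15.8 [49 52 52 49 44 42 47 51 53 53 53 53 53 53 53 53 50 45 41 44]
16.4 [45 50 50 45 35 31 38 48 52 54 54 53 53 53 53 52 46 35 28 34]
17.0 [40 48 48 40 27 18 26 40 50 53 54 53 53 53 53 49 38 23 17 26]
17.6 [36 44 44 36 21 10 14 30 44 51 52 52 52 51 50 43 29 13  9 21]
18.2 [28 34 34 28 16  5  6 18 32 41 44 45 44 43 40 32 18  6  5 16]
18.8 [16 19 19 15  8  2  1  7 15 23 26 26 26 24 22 16  8  2  2  9]
19.4 [5 6 6 5 3 1 0 1 4 6 7 8 7 7 6 4 2 0 1 3]
G rows r=14.., cols 0..38 by 4deg, mean of 9
14.0 [76 77 77 77 77 77 77 77 77 77 77 77 77 77 77 77 77 77 77 76]
14.6 [77 77 77 77 77 77 77 77 77 78 78 78 78 77 77 77 77 77 77 76]
15.2 [77 77 77 77 76 76 77 77 78 78 78 78 78 78 78 78 77 76 75 76]
15.8 [76 77 77 75 73 72 74 77 78 78 78 78 78 78 78 78 76 73 71 72]
16.4 [73 77 76 73 67 65 69 75 78 79 79 79 79 79 78 77 74 68 65 67]
17.0 [71 76 75 70 63 59 62 70 76 79 79 79 79 79 78 75 69 61 58 63]
17.6 [69 74 73 68 60 54 56 64 73 77 78 78 77 77 76 71 62 55 56 61]
18.2 [64 67 67 62 55 51 51 58 66 71 72 72 71 71 69 63 54 49 53 58]
18.8 [58 59 58 54 50 50 50 54 59 59 59 60 59 58 57 53 48 45 48 53]
19.4 [53 54 53 50 48 49 49 52 54 52 49 51 52 51 51 50 48 46 47 50]
```

The groove middles are at about 23.3 deg (mod 40) and the hub ribs at about 5.2 deg, so the cassette must turn about -18 deg. I'm moving above the cassette with the fingers partly closed.

play_rows(
  deltas=[45, -6, 0, 0, 0, 0, 0.74, 87.2, -11.6, 0, 0, 0, 0, 0.74, 87.2, -11.6, 0, 0, 0, 0, 0.74, 87.2, -11.6, 20, 0, 0, 0, 0.74, 87.2, -11.6, 30, 0, 0, 0, 0.74, 87.2, -11.6, 30, 0, 0, 0, 0.74, 87.2, -11.6, 30, 0, 0, 0, 0.74],
)

```text
clock: 4.68
eef_pos: [495.7, -276.2, 26.7]
tool_rot: [3.141, 0.001, 1.721]
force: [0.1, 0.4, -0.1]
width: 63.3
gripper_force: 0.0
```

play_rows(
  deltas=[1.5, 0.8, 2, 0, 0, 0, 0.74, 1.5, 0.8, 4, 0, 0, 0, 0.74, 1.5, 0.8, 5, 0, 0, 0, 0.74, 1.5, 0.8, 6, 0, 0, 0, 0.74, 1.5, 0.8, 6, 0, 0, 0, 0.74],
)

```text
clock: 5.3
eef_pos: [495.7, -274.2, 20.1]
tool_rot: [-3.141, -0.0, 1.721]
force: [0.4, -0.1, 0.4]
width: 63.2
gripper_force: 0.0
```

play_rows(
  deltas=[0, 0.7, 1, 0, 0, 0, 0.74, 0, 0.7, 2, 0, 0, 0, 0.74, 0, 0.7, 2.5, 0, 0, 0, 0.74, 0, 0.7, 2.5, 0, 0, 0, 0.74],
)

```text
clock: 5.8
eef_pos: [496.4, -274.1, 17.6]
tool_rot: [-3.141, -0.0, 1.721]
force: [0.1, -0.6, 0.5]
width: 63.3
gripper_force: 0.0
```

play_rows(
  deltas=[0, 0, 0.7, 0, 0, 0, 0.74, 0, 0, 1.4, 0, 0, 0, 0.74, 0, 0, 2, 0, 0, 0, 0.74, 0, 0, 2, 0, 0, 0, 0.74],
)

```text
clock: 6.3
eef_pos: [496.6, -274.1, 16.0]
tool_rot: [3.141, 0.0, 1.721]
force: [-1.1, 0.1, 4.9]
width: 62.9
gripper_force: 2.1
```

Contact came at the expected height: tip on the 66 mm sprocket, top at 22 mm. I'll back up 2.5 mm and close.

play_rows(
  deltas=[0, 0, -2.7, 0, 0, 0, 0.74, 0, 0, -2.7, 0, 0, 0, 0.74, 0, 0, -2.7, 0, 0, 0, 0.6, 0, 0, -2.7, 0, 0, 0, 0.4, 0, 0, -2.7, 0, 0, 0, 0.4, 0, 0, -2.7, 0, 0, 0, 0.4, 0, 0, -2.7, 0, 0, 0, 0.4],
)

```text
clock: 7.18
eef_pos: [496.5, -274.1, 19.1]
tool_rot: [3.141, -0.0, 1.721]
force: [-1.8, 1.1, 8.0]
width: 51.6
gripper_force: 60.9
```

play_rows(
  deltas=[0, 0, -2, 0, 0, 0, 0.4, 0, 0, -10, 0, 0, 0, 0.4, 0, 0, -25, 0, 0, 0, 0.4, 0, 0, -40, 0, 0, 0, 0.4, 0, 0, -40, 0, 0, 0, 0.4, 0, 0, -40, 0, 0, 0, 0.4],
)

```text
clock: 7.92
eef_pos: [496.5, -273.9, 58.5]
tool_rot: [3.141, -0.0, 1.721]
force: [-1.1, -0.1, -2.9]
width: 51.4
gripper_force: 62.9
```

```bash
python3 - <<'E'
from h import *
s=read_state();print(s['clock'],s['eef_pos'],s['tool_rot'],s['force'],s['width'],s['gripper_force'])
i=camera_info("side");a=get_image("side")[:,:,::-1]
j=camera_info("wrist");w=get_image("wrist")[:,:,::-1];cv2.imwrite("pics/held_w.png",w);np.save("held_T.npy",j['T'])
u,v=proj(i,s['eef_pos'])[0].astype(int);print(u,v)
p=cv2.resize(a[max(0,v-60):v+60,max(0,u-80):u+80],(533,400),interpolation=cv2.INTER_CUBIC)
b=cv2.resize(w[170:400,180:460],(487,400))[:,60:327]
cv2.imwrite("pics/held.png",np.hstack([p,cv2.resize(w[180:400,240:400],(267,367))[:,:] if 0 else b]))
E
```

```text
7.925 [ 496.5039 -273.9085   58.5271] [ 3.1415 -0.      1.7209] [-1.1068 -0.057  -2.9309] 51.38012941855328 62.930363807827234
353 160
```

View pics/held.png

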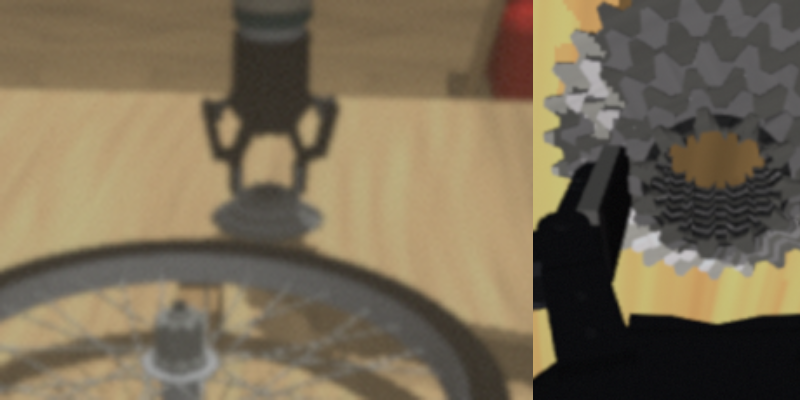

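The cassette is held level, at its expected weight of 2.9 N. I'm lifting it and carrying it above the hub, turning -18 deg on the way.

play_rows(
  deltas=[0, 0, -30, 0, 0, 0, 0.4, 0, 0, -75, 0, 0, 0, 0.4, 15, 4, -115, 0, 0, 0, 0.4, 45, 11, -130, 0, 0, 0.02, 0.4, 85, 21, -130, 0, 0, 0.06, 0.4, 130, 32, -130, 0, 0, 0.1, 0.4, 175, 43, -130, 0, 0, 0.14, 0.4, 220, 55, -130, 0, 0, 0.18, 0.4, 265, 66, -130, 0, 0, 0.22, 0.4, 305, 76, -130, 0, 0, 0.26, 0.4],
)

```text
clock: 9.28
eef_pos: [525.7, 40.8, 187.9]
tool_rot: [-3.14, -0.0, 1.46]
force: [0.2, 0.4, -2.2]
width: 51.3
gripper_force: 63.5
```

play_rows(
  deltas=[37, 1, 0, 0, 0, 0.03, 0.4, 65, 2, 0, 0, 0, 0.056, 0.4, 83, 2.5, 0, 0, 0, 0.056, 0.4, 89, 2.5, 0, 0, 0, 0.056, 0.4, 89, 2.5, 0, 0, 0, 0.056, 0.4, 89, 2.5, 0, 0, 0, 0.056, 0.4],
)

```text
clock: 10.02
eef_pos: [538.3, 125.4, 188.5]
tool_rot: [-3.142, 0.001, 1.403]
force: [-0.1, -0.1, -3.7]
width: 51.2
gripper_force: 63.5
```

play_rows(
  deltas=[7, -4.6, 0, 0, 0, 0, 0.4, 7, -4.6, 0, 0, 0, 0, 0.4, 7, -4.6, 0, 0, 0, 0, 0.4, 7, -4.6, 0, 0, 0, 0, 0.4],
)

```text
clock: 10.52
eef_pos: [535.0, 134.5, 188.4]
tool_rot: [3.141, 0.0, 1.405]
force: [-0.1, 0.1, -2.9]
width: 51.0
gripper_force: 63.5
```

```bash
python3 - <<'E'
from h import *
s=read_state();print(s['clock'],s['eef_pos'],s['tool_rot'],s['force'])
i=camera_info("wrist");im=get_image("wrist")[:,:,::-1];cv2.imwrite("pics/over_w.png",im);np.save("over_T.npy",i['T'])
E
```

```text
10.525 [535.0452 134.5337 188.4211] [3.1414 0.0001 1.4046] [-0.1282  0.0794 -2.8985]
```

play_rows(
  deltas=[-1.3, 0.2, 5, 0, 0, 0, 0.4, -1.3, 0.2, 12, 0, 0, 0, 0.4, -1.3, 0.2, 18, 0, 0, 0, 0.4, -1.3, 0.2, 22, 0, 0, 0, 0.4, -1.3, 0.2, 24, 0, 0, 0, 0.4, -1.3, 0.2, 24, 0, 0, 0, 0.4],
)

```text
clock: 11.32
eef_pos: [534.9, 133.4, 164.3]
tool_rot: [-3.141, 0.0, 1.405]
force: [-0.5, -0.8, -2.1]
width: 51.2
gripper_force: 63.5
```

play_rows(
  deltas=[0, 0, 1.5, 0, 0, 0, 0.4, 0, 0, 3, 0, 0, 0, 0.4, 0, 0, 4.5, 0, 0, 0, 0.4, 0, 0, 5, 0, 0, 0, 0.4],
)

```text
clock: 11.82
eef_pos: [534.9, 133.4, 159.2]
tool_rot: [-3.141, 0.0, 1.405]
force: [0.3, 0.1, -1.4]
width: 51.3
gripper_force: 63.5
```

play_rows(
  deltas=[0, 0, 1, 0, 0, 0, 0.4, 0, 0, 2, 0, 0, 0, 0.4, 0, 0, 3, 0, 0, 0, 0.4, 0, 0, 4, 0, 0, 0, 0.4, 0, 0, 4, 0, 0, 0, 0.4],
)

```text
clock: 12.45
eef_pos: [534.9, 133.4, 155.3]
tool_rot: [-3.141, 0.0, 1.405]
force: [0.8, -0.4, -3.6]
width: 51.4
gripper_force: 63.5
```

It is meshed: 6 mm below the rib tops with no reaction. I continue down.

play_rows(
  deltas=[0, 0, 2.5, 0, 0, 0, 0.4, 0, 0, 5, 0, 0, 0, 0.4, 0, 0, 7.5, 0, 0, 0, 0.4, 0, 0, 10, 0, 0, 0, 0.4, 0, 0, 10, 0, 0, 0, 0.4],
)

```text
clock: 13.08
eef_pos: [534.8, 133.4, 145.1]
tool_rot: [-3.141, 0.0, 1.405]
force: [-0.4, 0.0, -2.3]
width: 51.3
gripper_force: 63.5
```

play_rows(
  deltas=[0, 0, 2.5, 0, 0, 0, 0.4, 0, 0, 5, 0, 0, 0, 0.4, 0, 0, 7.5, 0, 0, 0, 0.4, 0, 0, 10, 0, 0, 0, 0.4, 0, 0, 12, 0, 0, 0, 0.4, 0, 0, 12, 0, 0, 0, 0.4],
)

```text
clock: 13.82
eef_pos: [534.8, 133.4, 133.2]
tool_rot: [-3.141, 0.0, 1.405]
force: [-1.4, 1.0, -1.8]
width: 51.7
gripper_force: 63.5
```

play_rows(
  deltas=[0, 0, 1, 0, 0, 0, 0.4, 0, 0, 2, 0, 0, 0, 0.4, 0, 0, 3, 0, 0, 0, 0.4, 0, 0, 4, 0, 0, 0, 0.4, 0, 0, 4, 0, 0, 0, 0.4],
)

```text
clock: 14.45
eef_pos: [535.0, 133.4, 130.2]
tool_rot: [3.141, -0.001, 1.405]
force: [-1.5, 0.0, 4.4]
width: 51.1
gripper_force: 63.9
```

Contact came at exactly the expected seat height. Now I press.

play_rows(
  deltas=[0, 0, 1, 0, 0, 0, 0.4, 0, 0, 2, 0, 0, 0, 0.4, 0, 0, 2, 0, 0, 0, 0.4, 0, 0, 2, 0, 0, 0, 0.4],
)

```text
clock: 14.95
eef_pos: [535.1, 133.4, 129.9]
tool_rot: [3.141, -0.002, 1.404]
force: [-6.3, -0.6, 20.0]
width: 51.0
gripper_force: 65.6
```

play_rows(
  deltas=[0, 0, 0.3, 0, 0, 0, 0.4, 0, 0, 0.3, 0, 0, 0, 0.4, 0, 0, 0.3, 0, 0, 0, 0.4, 0, 0, 0.3, 0, 0, 0, 0.4, 0, 0, 0.3, 0, 0, 0, 0.4, 0, 0, 0.3, 0, 0, 0, 0.4, 0, 0, 0.3, 0, 0, 0, 0.4, 0, 0, 0.3, 0, 0, 0, 0.4],
)

```text
clock: 15.95
eef_pos: [535.1, 133.5, 129.8]
tool_rot: [3.141, -0.002, 1.405]
force: [-6.1, -0.6, 21.5]
width: 51.2
gripper_force: 66.3
```

The push is steady at 21.5 N with the height stable, so I'm handing in.

```bash
python3 -c "
from cell import *
print(finish_job())"
```

```text
the job is handed in; nothing more can be done
None
```

The cassette is meshed on the freehub and down against the shoulder, still gripped and pressed with a steady push of about 21 N; I handed the job in at about 16 s, with no verdict returned, and the arm never went near the lockring, its tool or the tin.

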